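# Shut the narrow parts tray and draw out the wide one

## Robot

A 6-joint arm with a two-finger parallel gripper is mounted at the origin on the work surface. World frame = base frame: x ahead of the robot, y to its left, z up, the work surface at z = 0. Lengths are in m, angles in rad, forces in N, time in s.
With the tool pointing down it reaches from about 0.375 to 0.9 m from the base axis. Payload 3.1 kg.
Tool frame: the origin (TCP) lies at the very end of the fingers, on their centre line; the grasp point (between the pads) lies hold_point_z behind it (hold_point_z is the distance from the TCP to the grasp point, in m); x points along the fingers, y is the direction in which the jaws open and shut, and the axes are right-handed (so a half turn about x gives the same grasp; the last joint's range is limited). The gripper opens to 85 mm and grips with 20 to 120 N. Pads are 22 mm wide; open, the fingers measure 114 mm over their backs; the gripper's body (76 mm by 85 mm) begins 54 mm behind the grasp point. The pads swing forward as they close: fully open they stand 13 mm farther back than shut.
Start: joints at [-1.427, 0.527, 1.433, -0, 1.181, -0.178], TCP at [0.198, -0.593, 0.231] pointing down, gripper open.
Joint ranges: [-3.08, 3.08], [-0.75, 2.2], [0.22, 2.44], [-1.43, 4.57], [0, 2.65], [-2.85, 2.85]. Speed limits (rad/s): [2.79, 2.79, 3.14, 3.14, 3.14, 3.14].

## Interface

Orientations are given as a 3x3 rotation matrix whose columns are the frame's x, y, z axes.
In Python, from station import get_state, camera, get_calibration, sign_off, hold_point_z gives the robot as it stands. The module is installed in compiled form; this text tells all that it offers.
- The arm moves only by the tool move_arm, never from a script. Its argument "targets" is a list of rows, each a list of 7 numbers: the opening, from 0 (shut) to 1 (fully open), then the shift along the tool's x, y, z in mm, then the turn, a rotation vector about the tool's x, y, z in rad. A call has 1 to 20 rows; each row is the pose to reach, as a shift and turn from the pose commanded when the call began, along the tool's axes at that moment; what a row does not reach only later rows make up. A row lasts 1/10 s, in which the tool goes at most 50 mm and 8.59 degrees, less where a joint would pass 70% of its speed; a pose out of reach is approached as far as the arm can. A call with a gripper value outside its range is refused whole. The fingers move at their own pace and stop on an object; the grip force is fixed at half the most. Time passes only in rows, so rows that repeat a pose let the fingers close. It gives the time, the measured TCP pose, the force and the opening at its end, in the units of the state.
- get_state(): the state, without advancing time (a new reading comes with each control period).
- camera(name): name is "scene" or "top" or "wrist"; returns the picture (384x512x3 uint8, blue, green, red); there is no depth.
- get_calibration(name): a dict with "fx", "fy", "cx", "cy" (pixels), "k1" (the pictures are not rectified: a ray, as slopes to the right and down, at radius r is drawn at 1 + k1 r^2 times it, then the intrinsics apply), "R" (3x3) and "t" (3): a world point X has camera coordinates R X + t; the wrist camera has in their place "hand_eye" (4x4, takes a point from camera to tool coordinates, whose origin is the TCP and whose axes are the tool frame's). Camera axes: x right, y down, z forward; pixel columns grow to the right and rows downward; lengths in m; the calibration is good to about 2 mm. A picture is of the moment at which its call begins: read the wrist's pose just before it. get_calibration takes no time and is no camera call.
- sign_off(): hands the job in, once; it reports no verdict.
The state is a dict: "clock": time; "qpos": joint angles; "qvel": joint speeds; "joint_efforts": joint torques, N m; "ee_pos": TCP position; "eef_rot": TCP orientation; "force": force on the tool from outside, world axes, zero at the start; "wrist_torque": the same for the moment, N m; "width": finger opening in m.
Only numpy, scipy, OpenCV 4.12 (cv2) and the standard library are available. Lean on these libraries where they do the work, as an engineer would, in place of code of your own. Each camera call takes 0.05 s, during which the arm holds its last target.

## Task

On the welding bench two steel parts trays run in rail frames. First push the narrow tray, which was left partly out, fully home; then hook a fingertip behind the upturned front lip of the wide tray and draw it out towards you to its stop, with the two pipe couplings still standing in it. Use the fingertips only: pinch and lift nothing, leave the other things on the bench where they are, and finish clear of everything.

Things in the scene. Friction and masses are not known exactly. Their poses are not given: they have to be found in the camera images.
- wide_rail: Fixed grey steel rail frame of the wide tray, x = -125 to 103 mm of its origin, 194 mm wide (y): side rails 34 mm high, rear wall 50 mm high, open in front and above. Origin: on the bench, midway between the rails. Its x axis runs level along the rails, away from the robot; the tray comes out along -x. It may stand left or right of the other frame, turned by up to 0.2 rad.
- wide_tray (a joint): How far the wide tray is drawn out, m: 0 = fully home, 0.130 = outer stop. Sliding friction about 3 N, damping about 12 N per m/s; no spring, it stays where it is left. Starts home. Bare sheet steel tray, about 1 kg, 170 mm wide, open on top; floor top 14 mm, side walls 44 mm above the bench.
- wide_lip (a point): Middle of the top edge of the back face of the wide tray's front lip; moves with the tray; axes as the rail frame. The lip is an upright steel sheet across the tray front, 190 mm wide, x = -8 to 0 mm of this point, from 10 to 62 mm above the bench. Behind it (x = 0 to 85 mm) is an empty bay 164 mm wide for the fingertip, then a cross divider 40 mm above the bench, then the bay with the couplings.
- narrow_rail: Fixed grey steel rail frame of the narrow tray, x = -125 to 103 mm of its origin, 124 mm wide (y), otherwise like the wide one. Origin: on the bench, midway between the rails; x runs along the rails, away from the robot and into the frame.
- narrow_tray (a joint): How far the narrow tray is drawn out, m: 0 = fully home, 0.130 = outer stop. Same friction and damping as the wide tray. Starts 0.045 to 0.085 out. Empty, 100 mm wide, about 1 kg.
- narrow_lip (a point): Middle of the top edge of the back face of the narrow tray's front lip, 62 mm above the bench; moves with the tray; axes as its rail frame. The lip is an upright sheet 120 mm wide, 8 mm thick (front surface at x = -8 mm of this point), from 10 to 62 mm above the bench; the front surface is the one to push on.
- coupling_a: Loose dark steel pipe coupling, a short tube 48 mm across, 34 mm bore, 36 mm high, 0.22 kg, standing on end in the rear bay of the wide tray (top 50 mm above the bench). Origin: centre of its underside; z along the tube.
- coupling_b: The second coupling, same as coupling_a.
- bottle: White plastic squeeze bottle, 56 mm across, 140 mm high, standing on the bench to the robot's right; a bystander. Origin: centre of its underside.
- pipe_offcut: Bright steel pipe offcut, 60 mm across, 70 mm high, standing on end on the bench to the right; a bystander. Origin: centre of its underside.
- brush: Hand brush with a wooden handle, lying on the bench to the left; a bystander. Origin about its middle, on its underside.
- square_block: Ground steel block 75 x 50 x 25 mm lying on the bench to the left; a bystander. Origin: centre of its underside.

How it is judged:
By the outcome, as a careful person would: the job done as asked, in the order asked, and still so for the second after the job is handed in, with the robot touching nothing.
It also fails if it takes over 51 s, if anything falls off the work surface, if the arm or the gripper's body presses on something with over 40 N, if the wrist force passes 120 N, or if a joint passes its speed limit or range.

## Working session

There is one attempt and no reset: what is moved stays moved. The work goes in short steps, Python scripts to look and compute and a tool call to move; the robot and the scene stay as the last step left them, time stands still between calls to the robot, and variables do not carry over. Pictures are saved under pics/ and viewed, and the job is handed in when it is done.

Besides the shell and the picture viewer there is one more tool, called after "Call:" by a JSON object that holds its "fn" and its "kwargs", one argument or row to a line. move_arm: Moves the arm, as the interface text tells. Its arguments: {"type":"object","properties":{"targets":{"type":"array"}},"required":["targets"]}

```bash
mkdir -p pics
python3 - <<'E'
from station import *
import cv2
s=get_state();print({k:(v.tolist() if hasattr(v,'tolist') else v) for k,v in s.items()});print(hold_point_z)
for n in("scene","top"):
    cv2.imwrite(f"pics/{n}0.png",camera(n));print(n,get_calibration(n))
print(get_calibration("wrist"))
E
```

```text
{'clock': 0.0, 'qpos': [-1.4274901757451641, 0.5284930853727119, 1.4338980518431608, 1.3271332277404056e-06, 1.181359335065951, -0.1784811439195036], 'qvel': [0.0010335563209657474, -0.0007598167910915929, 2.5404205494005102e-05, -0.0006486376142946807, -0.0006055904358043343, 0.0002680107393430946], 'joint_efforts': [0.0022090759011916816, -44.233893156051636, -17.802677750587463, -0.00010849765203602146, 0.008358456543646753, -4.540955984566608e-06], 'ee_pos': [0.19760158599652541, -0.5921995124711137, 0.23031840887884697], 'eef_rot': [[-0.0003069559421983433, 0.31626181582413554, -0.9486718977758697], [0.0021358730853235967, -0.9486695712200008, -0.31626173130403057], [-0.9999976719093965, -0.0021233211909759296, -0.0003842953382655699]], 'force': [0.0854791189795024, 0.5840908485258636, -0.4800548678414316], 'wrist_torque': [-0.012656190807088817, -0.05817141553884663, -0.0034507153603226186], 'width': 0.08512652800072684}
0.0187
scene {'fx': 403.3572066569143, 'fy': 403.3572066569143, 'cx': 260.36240758805224, 'cy': 192.48596532045576, 'k1': -0.08626925226232283, 'R': array([[ 0
[... 313 characters left out ...]
511732995527, 'R': array([[-0.00270195, -0.99997664,  0.00627768],
       [-0.9968225 ,  0.00219355, -0.07962467],
       [ 0.07960904, -0.00647287, -0.99680515]]), 't': array([0.00379912, 0.56216896, 1.1967579 ])}
{'fx': 290.07593256443056, 'fy': 290.07593256443056, 'cx': 260.1590976432555, 'cy': 194.24222705964772, 'k1': -0.03461318436201219, 'hand_eye': array([[-8.79786235e-04, -2.75385635e-01,  9.61333437e-01,
        -1.42625066e-01],
       [ 9.99999300e-01,  5.18467011e-04,  1.06369335e-03,
        -2.39367167e-04],
       [-7.91345544e-04,  9.61333700e-01,  2.75384986e-01,
        -6.95151450e-02],
       [ 0.00000000e+00,  0.00000000e+00,  0.00000000e+00,
         1.00000000e+00]])}
```

View pics/scene0.png

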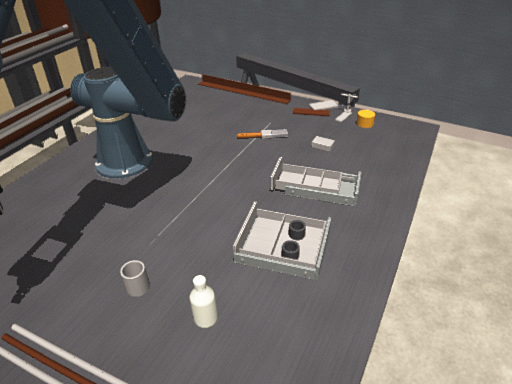

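View pics/top0.png

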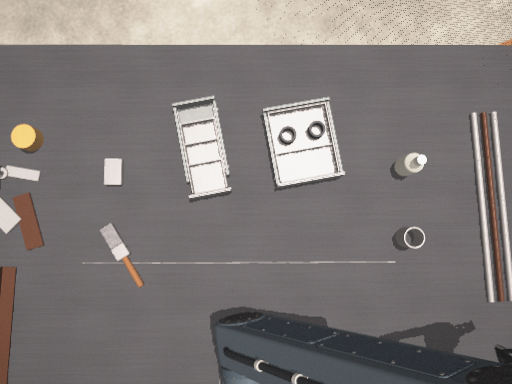

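The wide frame is on the right (top view, about 303,143) and the narrow frame on the left (about 203,147), with its front lip near (210,193). I'll enlarge the view to pick corners.

Run:
```python
import cv2
a=cv2.imread("pics/top0.png")[85:210,160:360]
cv2.imwrite("pics/topz.png",cv2.resize(a,None,fx=4,fy=4,interpolation=cv2.INTER_CUBIC))
a=cv2.imread("pics/scene0.png")[150:285,225:375]
cv2.imwrite("pics/scz.png",cv2.resize(a,None,fx=4,fy=4,interpolation=cv2.INTER_CUBIC))
```

```text
(no output)
```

View pics/topz.png

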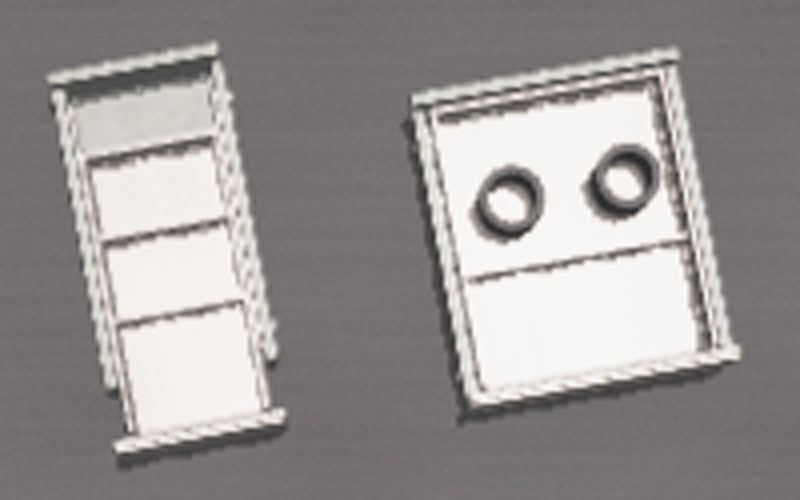

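View pics/scz.png

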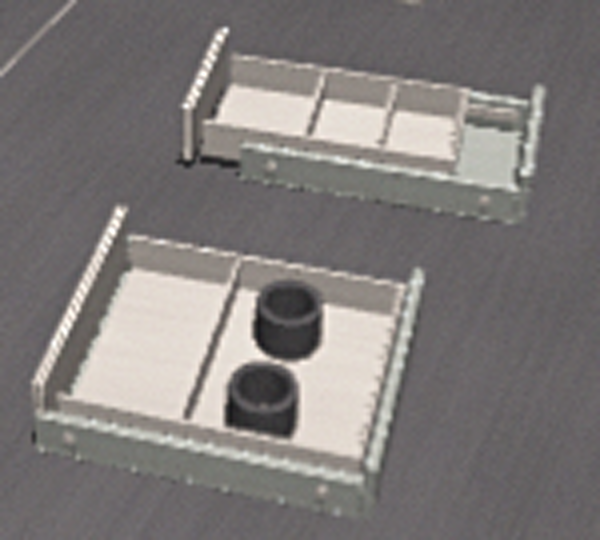

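```bash
cat > h.py <<'E'
import numpy as np,cv2
from station import *
def ray(n,uv,z):
    c=get_calibration(n);K=np.array([[c['fx'],0,c['cx']],[0,c['fy'],c['cy']],[0,0,1]])
    p=cv2.undistortPoints(np.array([[uv]],float),K,np.array([c['k1'],0,0,0]))[0,0]
    d=c['R'].T@np.array([p[0],p[1],1]);o=-c['R'].T@c['t']
    return o+d*(z-o[2])/d[2]
def zt(u,v):return ((u+.5)/4-.5+160,(v+.5)/4-.5+85)
def zs(u,v):return ((u+.5)/4-.5+225,(v+.5)/4-.5+150)
E
python3 - <<'E'
from h import *
np.set_printoptions(precision=4,suppress=True)
def pr(nm,n,a,b,z):
    f=zt if n=='top' else zs
    A=ray(n,f(*a),z);B=ray(n,f(*b),z);d=B-A
    print(nm,n,A[:2],B[:2],'mid',((A+B)/2)[:2],'len',np.linalg.norm(d),'yaw(x axis)',np.arctan2(d[0],-d[1]))
# left->right end (A = +y side)
pr('wide rear top','top',(414,97),(680,53),.05)
pr('wide lip front edge','top',(464,405),(741,356),.062)
pr('nar rear back edge','top',(48,78),(217,44),.05)
pr('nar lip front edge','top',(115,452),(285,420),.062)
pr('wide lip topedge','scene',(124,208),(38,383),.062)
pr('nar lip','scene',(225,30),(186,105),.062)
pr('wide rear','scene',(420,270),(370,470),.05)
for u,v in((510,203),(625,182)):print('coup',ray('top',zt(u,v),.05))
E
```

```text
wide rear top top [ 0.7947 -0.0191] [ 0.8266 -0.2093] mid [ 0.8107 -0.1142] len 0.19277627214012225 yaw(x axis) 0.16626547229245628
wide lip front edge top [ 0.5734 -0.0527] [ 0.6073 -0.246 ] mid [ 0.5904 -0.1493] len 0.19625417301952794 yaw(x axis) 0.1734977362459586
nar rear back edge top [0.8088 0.2413] [0.8334 0.1212] mid [0.8211 0.1812] len 0.12256589965119412 yaw(x axis) 0.2019221441005293
nar lip front edge top [0.5413 0.1891] [0.5632 0.0715] mid [0.5523 0.1303] len 0.11958925910427592 yaw(x axis) 0.18469191527503637
wide lip topedge scene [ 0.5792 -0.0592] [ 0.6113 -0.2433] mid [ 0.5953 -0.1513] len 0.1868335834848928 yaw(x axis) 0.17251016795640842
nar lip scene [0.5469 0.1911] [0.5642 0.0778] mid [0.5556 0.1345] len 0.11468323921388764 yaw(x axis) 0.1520671602869813
wide rear scene [ 0.7944 -0.0165] [ 0.8285 -0.2087] mid [ 0.8114 -0.1126] len 0.19512432196419416 yaw(x axis) 0.17575135528552713
coup [ 0.7181 -0.0868  0.05  ]
coup [ 0.7331 -0.1686  0.05  ]
```

```bash
cat >> h.py <<'E'
def to(p,a):
    s=get_state();R=np.array(s['eef_rot']);q=np.array(s['ee_pos'])
    c,n=np.cos(a),np.sin(a)
    G=np.array([[0,n,-c],[0,-c,-n],[-1,0,0]])
    print('t',round(s['clock'],2),'pos',q.round(4),'F',np.round(s['force'],1),'w',round(s['width'],4))
    print('shift mm',(R.T@(np.array(p)-q)*1000).round(1),'turn',cv2.Rodrigues(R.T@G)[0].ravel().round(4))
E
python3 -c "
from h import *
to([.495,.121,.231],.178)"
```

```text
t 0.1 pos [ 0.1976 -0.5923  0.2304] F [ 0.  -0.  -0.6] w 0.0853
shift mm [   0.7 -582.6 -507.7] turn [ 0.1438 -0.0002  0.002 ]
```

Call:
{"fn": "move_arm", "kwargs": {
  "targets": [
    [0, 0, -145, -127, 0.05, 0, 0],
    [0, 0, -291, -254, 0.1, 0, 0],
    [0, 0, -437, -381, 0.144, 0, 0],
    [0, 0, -583, -508, 0.144, 0, 0.002],
    [0, 0, -583, -508, 0.144, 0, 0.002],
    [0, 0, -583, -508, 0.144, 0, 0.002],
    [0, 0, -583, -508, 0.144, 0, 0.002],
    [0, 0, -583, -508, 0.144, 0, 0.002],
    [0, 0, -583, -508, 0.144, 0, 0.002],
    [0, 0, -583, -508, 0.144, 0, 0.002],
    [0, 0, -583, -508, 0.144, 0, 0.002],
    [0, 0, -583, -508, 0.144, 0, 0.002],
    [0, 0, -583, -508, 0.144, 0, 0.002],
    [0, 0, -583, -508, 0.144, 0, 0.002],
    [0, 0, -583, -508, 0.144, 0, 0.002],
    [0, 0, -583, -508, 0.144, 0, 0.002],
    [0, 0, -583, -508, 0.144, 0, 0.002],
    [0, 0, -583, -508, 0.144, 0, 0.002],
    [0, 0, -583, -508, 0.144, 0, 0.002],
    [0, 0, -583, -508, 0.144, 0, 0.002]
  ]
}}

```text
clock: 2.1
ee_pos: [0.4947, 0.1196, 0.2312]
eef_rot: [[-0.0, 0.175, -0.985], [-0.002, -0.985, -0.175], [-1.0, 0.002, 0.001]]
force: [0.0, 0.0, -0.5]
width: -0.0001
```

```bash
python3 -c "
from h import *
to([.495,.121,.231],.178)
a=camera('wrist');cv2.imwrite('pics/w1.png',a);cv2.imwrite('pics/t1.png',camera('top'))"
```

```text
t 2.1 pos [0.4947 0.1196 0.2312] F [ 0.   0.  -0.5] w -0.0001
shift mm [ 0.2 -1.3 -0.5] turn [-0.0021  0.0007 -0.0021]
```

View pics/w1.png

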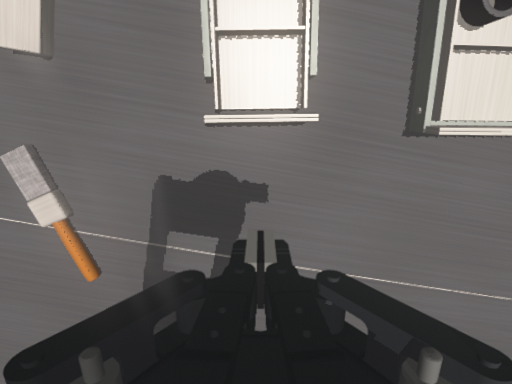

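The wrist view shows the narrow lip level at rows 114–123, columns 204–319, so the yaw matches. The wide lip's left end is near (438,130). I'll measure both more closely.

```bash
cat >> h.py <<'E'
def wray(s,uv,z):
    c=get_calibration('wrist');K=np.array([[c['fx'],0,c['cx']],[0,c['fy'],c['cy']],[0,0,1]])
    p=cv2.undistortPoints(np.array([[uv]],float),K,np.array([c['k1'],0,0,0]))[0,0]
    H=c['hand_eye'];R=np.array(s['eef_rot']);t=np.array(s['ee_pos'])
    d=R@H[:3,:3]@np.array([p[0],p[1],1]);o=R@H[:3,3]+t
    return o+d*(z-o[2])/d[2]
E
python3 - <<'E'
from h import *
a=cv2.imread('pics/w1.png')
print(a[106:130,262].mean(1).round(), a[106:130,215].mean(1).round(),a[106:130,308].mean(1).round())
s=get_state()
for uv in((204,114.5),(319,114.5),(204,119),(319,119)):print(uv,wray(s,uv,.062).round(4))
b=a[100:140,195:515];cv2.imwrite('pics/w1z.png',cv2.resize(b,None,fx=2.5,fy=2.5,interpolation=cv2.INTER_NEAREST))
b=a[105:130,195:330];cv2.imwrite('pics/w1y.png',cv2.resize(b,None,fx=5.5,fy=5.5,interpolation=cv2.INTER_NEAREST))
E
```

```text
[247. 250. 226. 109.  91. 119. 117. 123. 178. 242. 234. 212. 176. 240.
 234. 207.  99.  82.  84.  90. 115. 118. 117. 116.] [190. 193. 190. 105.  79.  78.  82. 105. 119. 220. 231. 220. 184. 220.
 229. 222. 178.  88.  72.  79. 107. 109. 109. 107.] [115. 112. 112. 114. 112. 111. 106. 125. 239. 241. 231. 137. 239. 241.
 233. 126. 104. 107. 108. 108. 108. 109. 108. 110.]
(204, 114.5) [0.5503 0.1885 0.062 ]
(319, 114.5) [0.5713 0.0706 0.062 ]
(204, 119) [0.5457 0.1879 0.062 ]
(319, 119) [0.5669 0.0696 0.062 ]
```

View pics/w1y.png

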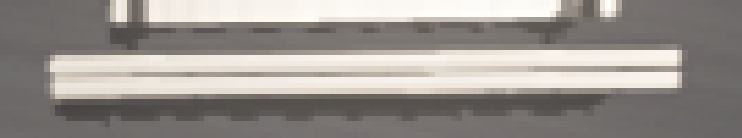

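Call:
{"fn": "move_arm", "kwargs": {
  "targets": [
    [0, 40, 0, 0, -0.01, 0, -0.002],
    [0, 80, 0, 0, -0.01, 0, -0.002],
    [0, 120, 0, 0, -0.01, 0, -0.002],
    [0, 160, 0, 0, -0.01, 0, -0.002],
    [0, 195, 0, 0, -0.01, 0, -0.002],
    [0, 195, 0, 0, -0.01, 0, -0.002],
    [0, 195, 0, -10, -0.01, 0, -0.002],
    [0, 195, 0, -20, -0.01, 0, -0.002],
    [0, 195, 0, -30, -0.01, 0, -0.002],
    [0, 195, 0, -36, -0.01, 0, -0.002],
    [0, 195, 0, -42, -0.01, 0, -0.002],
    [0, 195, 0, -46, -0.01, 0, -0.002],
    [0, 195, 0, -50, -0.01, 0, -0.002],
    [0, 195, 0, -55, -0.01, 0, -0.002],
    [0, 195, 0, -60, -0.01, 0, -0.002],
    [0, 195, 0, -65, -0.01, 0, -0.002],
    [0, 195, 0, -70, -0.01, 0, -0.002]
  ]
}}

```text
clock: 3.9
ee_pos: [0.5638, 0.1333, 0.0361]
eef_rot: [[-0.002, 0.187, -0.982], [0.0, -0.982, -0.187], [-1.0, -0.001, 0.001]]
force: [-4.0, 1.3, 1.5]
width: 0.0002
```

```bash
python3 -c "
from h import *
to([.553,.128,.037],.187)
cv2.imwrite('pics/w2.png',camera('wrist'));cv2.imwrite('pics/t2.png',cv2.resize(camera('top')[85:210,160:360],None,fx=4,fy=4))"
```

```text
t 3.9 pos [0.5638 0.1333 0.0361] F [-4.   1.3  1.5] w 0.0002
shift mm [-0.9  3.2 11.6] turn [0.0007 0.0014 0.0007]
```

View pics/w2.png

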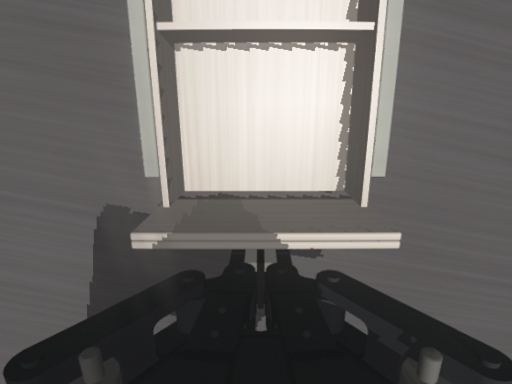

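View pics/t2.png

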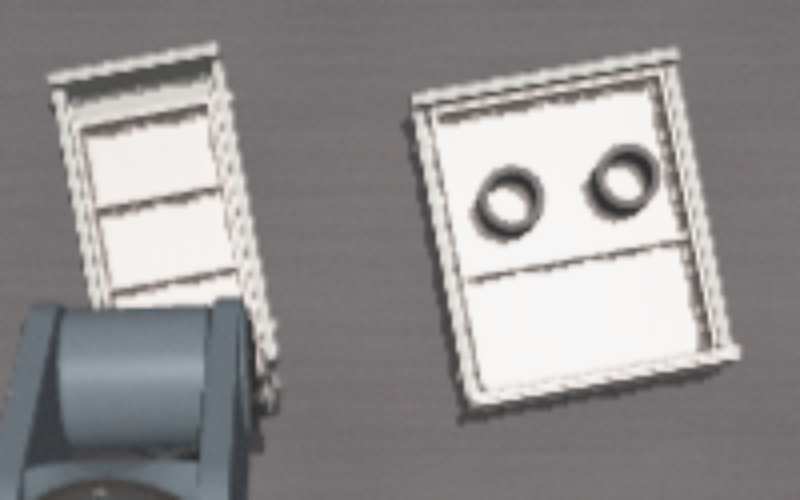

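Call:
{"fn": "move_arm", "kwargs": {
  "targets": [
    [0, 0, 0, -4, 0, 0, 0],
    [0, 0, 0, -8, 0, 0, 0],
    [0, 0, 0, -12, 0, 0, 0],
    [0, 0, 0, -15, 0, 0, 0],
    [0, 0, 0, -18, 0, 0, 0],
    [0, 0, 0, -20, 0, 0, 0],
    [0, 0, 0, -22, 0, 0, 0],
    [0, 0, 0, -24, 0, 0, 0]
  ]
}}

```text
clock: 4.8
ee_pos: [0.5877, 0.1373, 0.0362]
eef_rot: [[-0.0, 0.187, -0.982], [-0.0, -0.982, -0.187], [-1.0, -0.0, 0.0]]
force: [-3.8, -0.2, -0.7]
width: -0.0004
```

Call:
{"fn": "move_arm", "kwargs": {
  "targets": [
    [0, 0, 0, -1, 0, 0, 0],
    [0, 0, 0, -2, 0, 0, 0]
  ]
}}

```text
clock: 5.0
ee_pos: [0.5897, 0.1377, 0.0362]
eef_rot: [[-0.0, 0.187, -0.982], [-0.0, -0.982, -0.187], [-1.0, -0.0, 0.0]]
force: [-4.0, -0.5, -0.9]
width: 0.0002
```

Call:
{"fn": "move_arm", "kwargs": {
  "targets": [
    [0, 0, 0, -1, 0, 0, 0],
    [0, 0, 0, -2, 0, 0, 0]
  ]
}}

```text
clock: 5.2
ee_pos: [0.5898, 0.1377, 0.0362]
eef_rot: [[-0.004, 0.187, -0.982], [-0.001, -0.982, -0.187], [-1.0, -0.0, 0.004]]
force: [-7.9, -1.5, 3.0]
width: -0.0003
```

Call:
{"fn": "move_arm", "kwargs": {
  "targets": [
    [0, 0, 0, -1, 0, 0, 0],
    [0, 0, 0, -2, 0, 0, 0],
    [0, 0, 0, -2, 0, 0, 0]
  ]
}}

```text
clock: 5.5
ee_pos: [0.5898, 0.1377, 0.0362]
eef_rot: [[-0.008, 0.187, -0.982], [-0.001, -0.982, -0.187], [-1.0, -0.0, 0.009]]
force: [-9.4, -1.9, 5.3]
width: -0.0002
```

```bash
python3 -c "
from h import *
to([.553,.128,.037],.187)
cv2.imwrite('pics/w3.png',camera('wrist'));cv2.imwrite('pics/t3.png',cv2.resize(camera('top')[85:210,160:360],None,fx=4,fy=4))"
```

```text
t 5.5 pos [0.5898 0.1377 0.0362] F [-9.4 -1.9  5.3] w -0.0002
shift mm [-0.5  2.7 38. ] turn [0.0014 0.0085 0.0002]
```

View pics/t3.png

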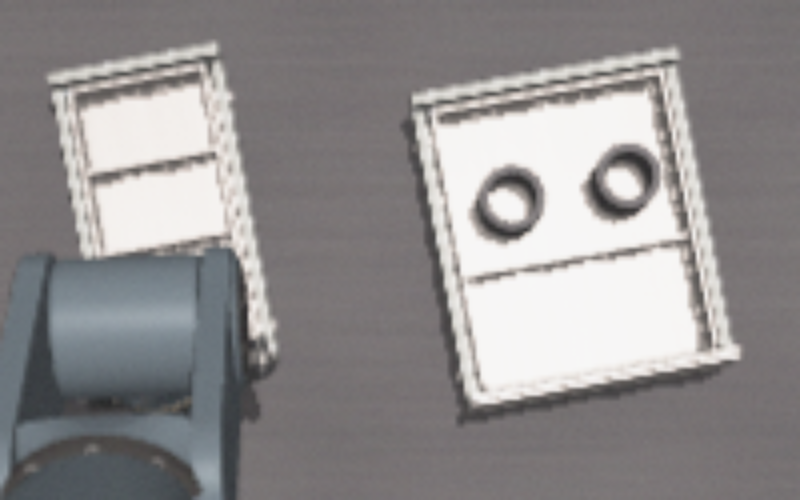

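View pics/w3.png

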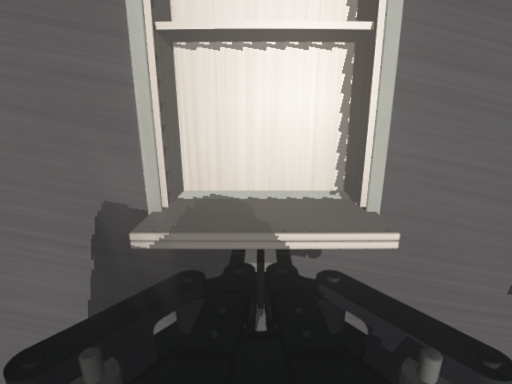

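Call:
{"fn": "move_arm", "kwargs": {
  "targets": [
    [0, 0, 0, 10, 0, -0.008, 0],
    [0, 0, 0, 25, 0, -0.008, 0],
    [0, 0, 0, 45, 0, -0.008, 0],
    [0, -40, 0, 45, 0, -0.008, 0],
    [0, -80, 0, 45, 0, -0.008, 0],
    [0, -120, 0, 45, 0, -0.008, 0],
    [0, -165, 0, 45, 0, -0.008, 0],
    [0, -165, 0, 45, 0, -0.008, 0]
  ]
}}

```text
clock: 6.4
ee_pos: [0.5561, 0.1304, 0.2089]
eef_rot: [[0.013, 0.187, -0.982], [-0.001, -0.982, -0.187], [-1.0, 0.003, -0.012]]
force: [1.3, -0.7, -0.6]
width: -0.0001
```

```bash
python3 -c "
from h import *
to([.58,-.152,.2],.169)"
```

```text
t 6.4 pos [0.5561 0.1304 0.2089] F [ 1.3 -0.7 -0.6] w -0.0001
shift mm [  9.4 281.8  29.4] turn [ 0.0188 -0.0122 -0.0028]
```

Call:
{"fn": "move_arm", "kwargs": {
  "targets": [
    [0, 0, 45, 5, 0.018, 0, 0],
    [0, 0, 90, 10, 0.018, 0, 0],
    [0, 0, 140, 15, 0.018, 0, 0],
    [0, 0, 190, 20, 0.018, 0, 0],
    [0, 4, 235, 25, 0.018, 0, 0],
    [0, 9, 282, 29, 0.018, 0, 0],
    [0, 9, 282, 29, 0.018, 0, 0],
    [0, 9, 282, 29, 0.018, 0, 0],
    [0, 9, 282, 29, 0.018, 0, 0]
  ]
}}

```text
clock: 7.3
ee_pos: [0.5738, -0.1518, 0.1925]
eef_rot: [[-0.007, 0.169, -0.986], [-0.001, -0.986, -0.169], [-1.0, 0.0, 0.007]]
force: [-0.4, 0.5, -0.0]
width: 0.0002
```

```bash
python3 -c "
from h import *
to([.58,-.152,.2],.169)
cv2.imwrite('pics/w4.png',camera('wrist'))
im=camera('top');cv2.imwrite('pics/t4.png',cv2.resize(im[85:210,160:360],None,fx=4,fy=4))"
```

```text
t 7.3 pos [ 0.5738 -0.1518  0.1925] F [-0.4  0.5 -0. ] w 0.0002
shift mm [-7.5  1.2 -6. ] turn [ 0.0011  0.007  -0.0002]
```

View pics/w4.png

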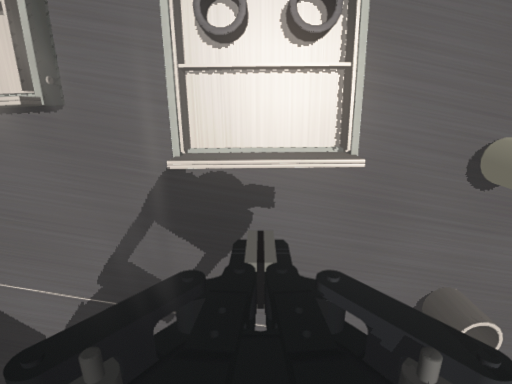

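View pics/t4.png

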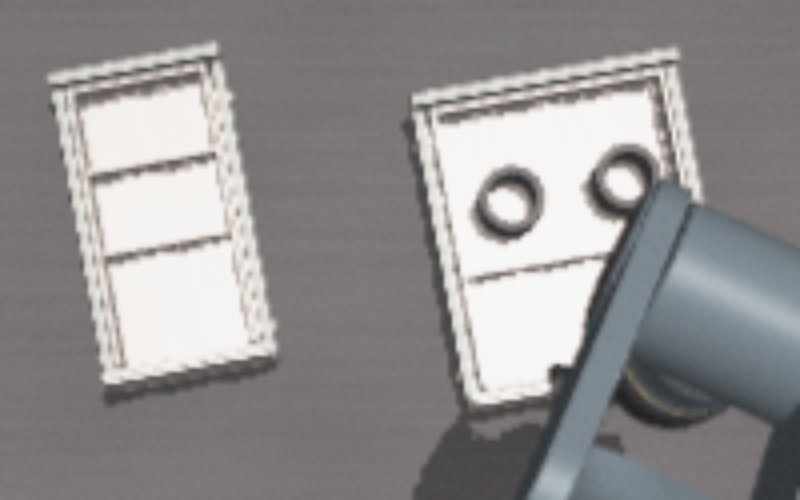

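The narrow tray is home, with its lip flush against the rail ends at (105–275, 380–350) in the zoom. In the wrist view the wide lip spans (167,163) to (365,162), with the divider at row 66.

Run:
```python
from h import *
a=cv2.imread('pics/w4.png');s=get_state()
for c in(200,235,300,340):print(c,a[148:176,c].mean(1).round().astype(int))
A=wray(s,(167,160),.062);B=wray(s,(365,159),.062);print(A,B,(A+B)/2,np.arctan2((B-A)[0],(A-B)[1]),np.linalg.norm(A-B))
A=wray(s,(167,167),.062);B=wray(s,(365,166),.062);print('front',(A+B)/2)
print('div',wray(s,(265,66),.04))
n=[(105,385),(275,353)];P=[ray('top',zt(*q),.062) for q in n];print('nar lip front',(P[0]+P[1])/2)
to([.58,-.152,.2],.169)
```

```text
200 [176 172 172 173 161 106 101 102 102 103 101 100 135 209 205 189 165 203
 206 200 179 106  96  97  96  97  96  83]
235 [178 178 179 175 151 108 105 106 106 105 105 116 166 218 208 186 151 216
 209 191 121  98  97  99  99  99  99  99]
300 [181 181 183 171 117 105 105 106 106 106 105 145 219 217 189 162 211 219
 205 188 109  97 101 102 102 100 100 101]
340 [108 108 107 104 102 100 102 102 103 103 110 165 235 220 190 151 229 223
 195 123  97  97  97  99 101 100  99  98]
[ 0.58239032 -0.05974497  0.062     ] [ 0.61564539 -0.24512584  0.062     ] [ 0.59901786 -0.1524354   0.062     ] 0.17749987869850983 0.18834002857693846
front [ 0.59236985 -0.15363154  0.062     ]
div [ 0.68274511 -0.13683679  0.04      ]
nar lip front [0.59895592 0.13753937 0.062     ]
t 7.4 pos [ 0.5737 -0.151   0.1927] F [ 0.9 -0.6  0.1] w -0.0002
shift mm [-7.4  2.  -6. ] turn [ 0.0026  0.0073 -0.0002]
```

```bash
python3 -c "
from h import *
to([.630,-.147,.028],.172)"
```

```text
t 7.4 pos [ 0.5737 -0.151   0.1927] F [ 0.9 -0.6  0.1] w -0.0002
shift mm [164.3   5.6 -57.4] turn [-0.0004  0.0073 -0.0002]
```

Call:
{"fn": "move_arm", "kwargs": {
  "targets": [
    [0, 0, 3, -20, 0, 0.007, 0],
    [0, 0, 6, -40, 0, 0.007, 0],
    [0, 0, 6, -57, 0, 0.007, 0],
    [0, 0, 6, -57, 0, 0.007, 0],
    [0, 0, 6, -57, 0, 0.007, 0],
    [0, 0, 6, -57, 0, 0.007, 0]
  ]
}}

```text
clock: 8.0
ee_pos: [0.6297, -0.1479, 0.192]
eef_rot: [[-0.002, 0.17, -0.985], [0.0, -0.985, -0.17], [-1.0, -0.0, 0.002]]
force: [0.1, 0.1, -0.5]
width: 0.0001
```

```bash
python3 -c "
from h import *
to([.630,-.147,.028],.172)"
```

```text
t 8.0 pos [ 0.6297 -0.1479  0.192 ] F [ 0.1  0.1 -0.5] w 0.0001
shift mm [164.   -0.7  -0.8] turn [-0.0013  0.0021  0.0004]
```

Call:
{"fn": "move_arm", "kwargs": {
  "targets": [
    [0, 35, 0, 0, 0, 0.002, 0],
    [0, 70, 0, 0, 0, 0.002, 0],
    [0, 100, 0, 0, 0, 0.002, 0],
    [0, 125, 0, 0, 0, 0.002, 0],
    [0, 145, 0, 0, 0, 0.002, 0],
    [0, 157, 0, 0, 0, 0.002, 0],
    [0, 163, 0, 0, 0, 0.002, 0],
    [0, 163, 0, 0, 0, 0.002, 0],
    [0, 163, 0, 0, 0, 0.002, 0]
  ]
}}

```text
clock: 8.9
ee_pos: [0.6312, -0.1491, 0.0301]
eef_rot: [[0.003, 0.169, -0.986], [-0.001, -0.986, -0.169], [-1.0, 0.001, -0.003]]
force: [-0.2, 0.7, -0.6]
width: -0.0001
```

```bash
python3 -c "
from h import *
to([.630,-.147,.028],.172)
cv2.imwrite('pics/w5.png',camera('wrist'))"
```

```text
t 8.9 pos [ 0.6312 -0.1491  0.0301] F [-0.2  0.7 -0.6] w -0.0001
shift mm [ 2.1 -2.2  0.9] turn [-0.0022 -0.0026 -0.0011]
```

View pics/w5.png

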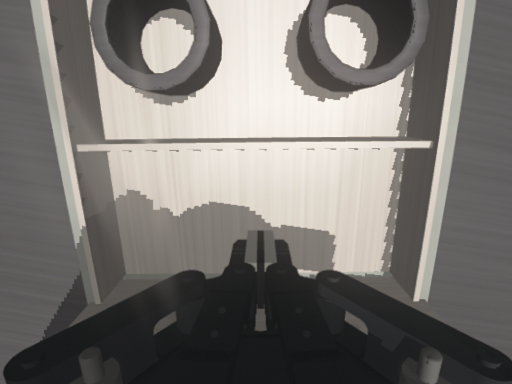

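The fingertip is in the bay with no contact, and both couplings stand behind the divider (row 145). I'll draw the tray out gently.

Call:
{"fn": "move_arm", "kwargs": {
  "targets": [
    [0, 0, 0, 6, 0, 0, 0],
    [0, 0, 0, 12, 0, 0, 0],
    [0, 0, 0, 16, 0, 0, 0],
    [0, 0, 0, 18, 0, 0, 0],
    [0, 0, 0, 20, 0, 0, 0],
    [0, 0, 0, 22, 0, 0, 0],
    [0, 0, 0, 24, 0, 0, 0],
    [0, 0, 0, 26, 0, 0, 0],
    [0, 0, 0, 29, 0, 0, 0],
    [0, 0, 0, 32, 0, 0, 0],
    [0, 0, 0, 36, 0, 0, 0],
    [0, 0, 0, 40, 0, 0, 0],
    [0, 0, 0, 44, 0, 0, 0],
    [0, 0, 0, 48, 0, 0, 0],
    [0, 0, 0, 52, 0, 0, 0],
    [0, 0, 0, 56, 0, 0, 0],
    [0, 0, 0, 60, 0, 0, 0],
    [0, 0, 0, 64, 0, 0, 0],
    [0, 0, 0, 67, 0, 0, 0],
    [0, 0, 0, 70, 0, 0, 0]
  ]
}}

```text
clock: 10.95
ee_pos: [0.5617, -0.161, 0.0292]
eef_rot: [[0.002, 0.169, -0.986], [-0.001, -0.986, -0.169], [-1.0, 0.001, -0.002]]
force: [3.7, -1.9, 1.6]
width: -0.0001
```

```bash
python3 -c "
from h import *
to([.630,-.147,.028],.172)
cv2.imwrite('pics/w6.png',camera('wrist'))"
```

```text
t 10.95 pos [ 0.5617 -0.161   0.0292] F [ 3.7 -1.9  1.6] w -0.0001
shift mm [  1.3  -2.3 -69.7] turn [-0.0021 -0.0018 -0.0009]
```

View pics/w6.png

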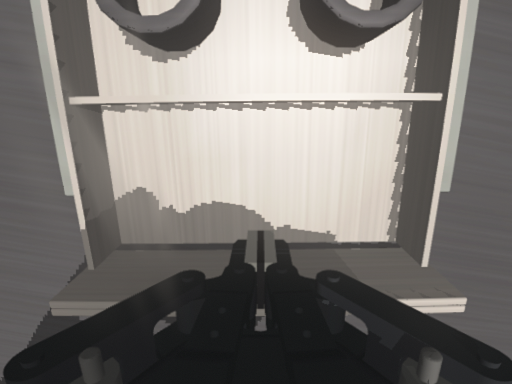

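Call:
{"fn": "move_arm", "kwargs": {
  "targets": [
    [0, 0, 0, 3, 0, 0, 0],
    [0, 0, 0, 7, 0, 0, 0],
    [0, 0, 0, 11, 0, 0, 0],
    [0, 0, 0, 15, 0, 0, 0],
    [0, 0, 0, 19, 0, 0, 0],
    [0, 0, 0, 23, 0, 0, 0],
    [0, 0, 0, 27, 0, 0, 0],
    [0, 0, 0, 31, 0, 0, 0],
    [0, 0, 0, 35, 0, 0, 0],
    [0, 0, 0, 39, 0, 0, 0],
    [0, 0, 0, 43, 0, 0, 0],
    [0, 0, 0, 47, 0, 0, 0],
    [0, 0, 0, 51, 0, 0, 0],
    [0, 0, 0, 55, 0, 0, 0],
    [0, 0, 0, 59, 0, 0, 0],
    [0, 0, 0, 63, 0, 0, 0],
    [0, 0, 0, 66, 0, 0, 0],
    [0, 0, 0, 69, 0, 0, 0],
    [0, 0, 0, 71, 0, 0, 0],
    [0, 0, 0, 73, 0, 0, 0]
  ]
}}

```text
clock: 13.0
ee_pos: [0.4893, -0.1727, 0.0289]
eef_rot: [[0.001, 0.169, -0.986], [0.0, -0.986, -0.169], [-1.0, -0.0, -0.001]]
force: [3.9, -1.0, 0.9]
width: -0.0001
```

Call:
{"fn": "move_arm", "kwargs": {
  "targets": [
    [0, 0, 0, 2, 0, 0, 0],
    [0, 0, 0, 4, 0, 0, 0]
  ]
}}

```text
clock: 13.2
ee_pos: [0.4855, -0.1734, 0.0289]
eef_rot: [[0.001, 0.169, -0.986], [0.0, -0.986, -0.169], [-1.0, -0.0, -0.001]]
force: [4.5, -0.4, 1.3]
width: 0.0002
```

Call:
{"fn": "move_arm", "kwargs": {
  "targets": [
    [0, 0, 0, 1, 0, 0, 0],
    [0, 0, 0, 2, 0, 0, 0]
  ]
}}

```text
clock: 13.4
ee_pos: [0.4835, -0.1737, 0.0289]
eef_rot: [[0.001, 0.169, -0.986], [0.0, -0.986, -0.169], [-1.0, -0.0, -0.001]]
force: [3.1, -1.1, 1.2]
width: -0.0001
```

Call:
{"fn": "move_arm", "kwargs": {
  "targets": [
    [0, 0, 0, 1, 0, 0, 0],
    [0, 0, 0, 2, 0, 0, 0],
    [0, 0, 0, 2, 0, 0, 0]
  ]
}}

```text
clock: 13.7
ee_pos: [0.4823, -0.174, 0.0289]
eef_rot: [[0.002, 0.168, -0.986], [0.0, -0.986, -0.168], [-1.0, 0.0, -0.002]]
force: [5.7, 1.5, -0.4]
width: -0.0
```

Call:
{"fn": "move_arm", "kwargs": {
  "targets": [
    [0, 0, 0, 1, 0, 0, 0],
    [0, 0, 0, 2, 0, 0, 0],
    [0, 0, 0, 2, 0, 0, 0]
  ]
}}

```text
clock: 14.0
ee_pos: [0.4824, -0.1741, 0.029]
eef_rot: [[0.006, 0.167, -0.986], [-0.0, -0.986, -0.167], [-1.0, 0.001, -0.006]]
force: [11.0, 5.5, -1.9]
width: -0.0002
```

Call:
{"fn": "move_arm", "kwargs": {
  "targets": [
    [0, 0, 0, 1, 0, 0, 0],
    [0, 0, 0, 2, 0, 0, 0],
    [0, 0, 0, 2, 0, 0, 0]
  ]
}}

```text
clock: 14.3
ee_pos: [0.4824, -0.1742, 0.029]
eef_rot: [[0.01, 0.166, -0.986], [-0.001, -0.986, -0.166], [-1.0, 0.002, -0.01]]
force: [15.8, 9.9, -4.8]
width: -0.0004
```

Call:
{"fn": "move_arm", "kwargs": {
  "targets": [
    [0, 0, 0, -4, 0, 0.01, 0],
    [0, 0, 0, -10, 0, 0.01, 0],
    [0, 0, 0, -20, 0, 0.01, 0],
    [0, 0, 0, -30, 0, 0.01, 0],
    [0, 0, 0, -30, 0, 0.01, 0],
    [0, -20, 0, -30, 0, 0.01, 0],
    [0, -50, 0, -30, 0, 0.01, 0],
    [0, -90, 0, -30, 0, 0.01, 0],
    [0, -130, 0, -30, 0, 0.01, 0],
    [0, -170, 0, -30, 0, 0.01, 0],
    [0, -200, 0, -30, 0, 0.01, 0],
    [0, -200, 0, -30, 0, 0.01, 0],
    [0, -200, 0, -30, 0, 0.01, 0]
  ]
}}

```text
clock: 15.6
ee_pos: [0.5068, -0.1698, 0.2293]
eef_rot: [[0.011, 0.169, -0.986], [0.001, -0.986, -0.169], [-1.0, 0.0, -0.011]]
force: [-0.5, 0.5, 0.1]
width: 0.0001
```

```bash
python3 -c "
from h import *
to([.40,0,.25],.172)
cv2.imwrite('pics/w7.png',camera('wrist'));cv2.imwrite('pics/s7.png',camera('scene'))"
```

```text
t 15.6 pos [ 0.5068 -0.1698  0.2293] F [-0.5  0.5  0.1] w 0.0001
shift mm [ -21.7 -185.3   76.3] turn [-0.0023 -0.0113 -0.0005]
```

View pics/w7.png

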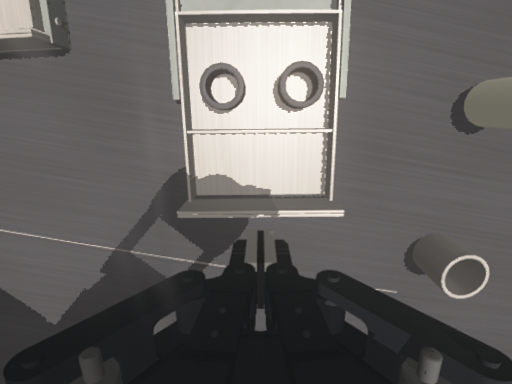

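View pics/s7.png

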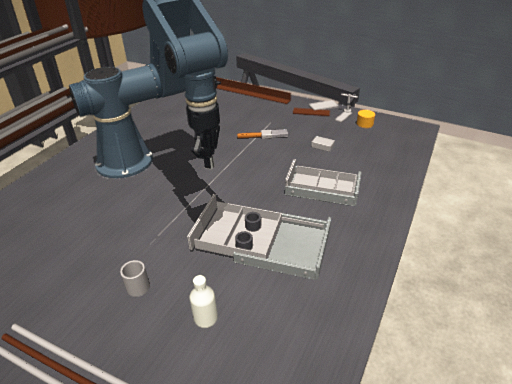

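The wide tray is fully out with both couplings upright, and the narrow tray is home. I'll move the arm aside for a clear overhead check.

Call:
{"fn": "move_arm", "kwargs": {
  "targets": [
    [0, -10, -45, 18, 0, 0, 0],
    [0, -20, -90, 36, 0, 0, 0],
    [0, -22, -135, 55, 0, 0, 0],
    [0, -22, -185, 76, 0, 0, 0],
    [0, -22, -185, 76, 0, 0, 0],
    [0, -22, -185, 76, 0, 0, 0],
    [0, -22, -185, 76, 0, 0, 0],
    [0, -22, -185, 76, 0, 0, 0]
  ]
}}

```text
clock: 16.5
ee_pos: [0.4019, -0.0015, 0.2497]
eef_rot: [[0.011, 0.168, -0.986], [0.002, -0.986, -0.168], [-1.0, 0.0, -0.011]]
force: [0.1, 0.0, -0.4]
width: 0.0002
```

```bash
python3 -c "
from h import *
to([.40,0,.25],.172)
im=camera('top');cv2.imwrite('pics/t8.png',im)
cv2.imwrite('pics/t8d.png',cv2.absdiff(im,cv2.imread('pics/top0.png')))"
```

```text
t 16.5 pos [ 0.4019 -0.0015  0.2497] F [ 0.1  0.  -0.4] w 0.0002
shift mm [-0.3 -1.8  1.6] turn [-0.0035 -0.011  -0.0003]
```

View pics/t8.png

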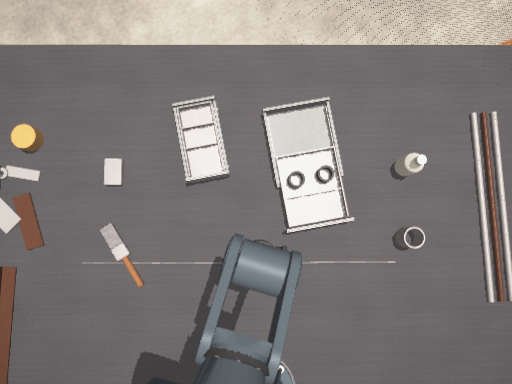

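View pics/t8d.png

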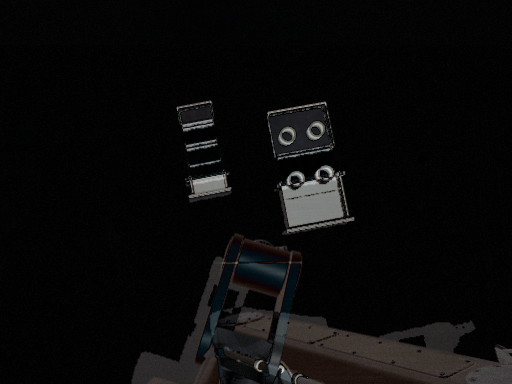

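Run:
```python
from h import *
def f(im):
    a=cv2.imread(im)[85:240,160:360];return a
a=f('pics/t8.png');cv2.imwrite('pics/t8z.png',cv2.resize(a[:,:],None,fx=3.8,fy=3.8,interpolation=cv2.INTER_CUBIC))
# divider+couplings shift
from h import ray
# image shift of lip strip via template match
o=cv2.imread('pics/top0.png',0);n=cv2.imread('pics/t8.png',0)
for nm,(x0,y0,x1,y1) in dict(lipR=(330,165,350,185),lipL=(268,180,284,194)).items():
    t=o[y0:y1,x0:x1];r=cv2.matchTemplate(n[y0:y1+60,x0:x1+25],t,cv2.TM_CCOEFF_NORMED);_,v,_,l=cv2.minMaxLoc(r)
    A=ray('top',(x0,y0),.062);B=ray('top',(x0+l[0],y0+l[1]),.062);print(nm,v,l,np.linalg.norm(B-A))
```

```text
lipR 0.8400983214378357 (9, 46) 0.13037759254923875
lipL 0.6670762300491333 (0, 0) 0.0
```

```bash
python3 -c "
from station import *
print(sign_off())"
```

```text
the job is handed in; nothing more can be done
None
```

I pushed the narrow tray fully home, then hooked the closed fingertips behind the wide tray's lip and drew it out to its stop. I handed the job in at about 16.6 s of the 51 s allowed.

- **Narrow tray:** the finger stopped advancing and the force rose from about 4 N to 9 N. The camera images show the lip flush against the rail ends.
- **Wide tray:** the finger stopped at the outer stop, with the force rising to about 19 N. In the overhead pictures the right end of the lip moved 130.4 mm, against the 130 mm stop.
- **Failed check:** the same match on the left end of the lip found no movement. It scored low (0.67), so I discounted it because the images plainly show the tray out.
- **Everything else:** both couplings are still standing in the rear bay. Comparing overhead pictures from before and after, only the trays, the couplings and the arm changed; the other things on the bench did not move.
- **Arm:** it finished clear, with the fingertips 25 cm above the bench and no contact force.

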